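# Fit the drill guide plate over the guide rod and index it on its pin

## Robot

A 6-joint arm with a two-finger parallel gripper is mounted at the origin on a cart in front of the work surface, level with it; the furniture and walls round the work are solid. World frame = base frame: x ahead of the robot, y to its left, z up, the work surface at z = 0. Lengths are in m, angles in rad, forces in N, time in s.
With the tool pointing down it reaches from about 0.4 to 0.825 m from the base axis. Payload 7 kg.
Tool frame: the origin (TCP) lies at the centre of the arm's flange, where the gripper is bolted on; the fingertips stand 178 mm ahead of it and the grasp point (between the pads) lies grasp_offset ahead of it (grasp_offset is the distance from the TCP to the grasp point, in m); z points along the fingers, y is the direction in which the jaws open and shut (so a half turn about z gives the same grasp; the last joint's range is limited). The gripper opens to 88 mm and grips with 3 to 60 N. Pads are 19 mm wide; open, the fingers measure 130 mm over their backs; the gripper's body (78 mm by 193 mm) begins 47 mm behind the grasp point.
Start: joints at [1.563, 0.359, 0.012, 0, -1.224, -0.288], TCP at [0.197, 0.646, 0.405] pointing down, gripper open.
Joint ranges: [-3.07, 3.07], [-1.43, 2.12], [-1.02, 1.25], [-3.03, 1.67], [-3.05, -0], [-3.03, 3.03]. Speed limits (rad/s): [2.39, 2.39, 3.01, 3.14, 3.14, 3.14].

## Interface

Orientations are given as a unit quaternion [x, y, z, w].
In Python, from bench import move_pose, move_straight, move_j, set_gripper, pause, ik, get_image, camera_model, MotionError, close_job, get_clock, get_joints, get_qd, get_tau, get_position, get_tool_rot, get_wrist_force, get_moment, get_opening, grasp_offset gives the robot as it stands. Calls block until the motion is done:
- move_pose(position, orientation): joint-space move of the TCP to a pose.
- move_straight(position, ori=None, max_speed=0.15): straight line of the TCP; ori=None keeps the orientation; max_speed is the mean speed in m/s.
- move_j(angles): joint-space move.
- set_gripper(opening, force=None): finger opening in m; force is the grip in N (None keeps the last); returns when the fingers have stopped.
- pause(seconds).
- ik(position, orientation): joint angles nearest the present ones, or None.
- get_image(name): name is "scene" or "top" or "wrist"; returns (picture, depth): 480x640x3 uint8, red, green, blue; 480x640 float32, m along the optical axis (not along the pixel's ray), 0 where there is no reading.
- camera_model(name): a dict with "fx", "fy", "cx", "cy" (pixels), "R" (3x3) and "t" (3): a world point X has camera coordinates R X + t; the wrist camera has in their place "hand_eye" (4x4, takes a point from camera to tool coordinates, whose origin is the TCP and whose axes are the flange's). Camera axes: x right, y down, z forward; pixel columns grow to the right and rows downward; lengths in m; the calibration is good to about 2 mm. A picture is of the moment at which its call begins: read the wrist's pose just before it. camera_model takes no time and is no camera call.
A pose or a line that the arm cannot do raises MotionError and nothing moves.
- close_job(): hands the job in, once; it reports no verdict.
Readings, each from a call of its own:
- get_clock(): time.
- get_joints(): joint angles.
- get_qd(): joint speeds.
- get_tau(): joint torques, N m.
- get_position(): TCP position.
- get_tool_rot(): TCP orientation.
- get_wrist_force(): force on the tool from outside, world axes, zero at the start.
- get_moment(): the same for the moment, N m.
- get_opening(): finger opening in m.
Only numpy, scipy, OpenCV 4.12 (cv2) and the standard library are available. Lean on these libraries where they do the work, as an engineer would, in place of code of your own. Each camera call takes 0.05 s, during which the arm holds its last target.

## Task

Pick up the guide plate by its square hub and, keeping it level, lower it over the tall rod of the green jig stand. Turn it gently on the rod until its pin hole (the one beside the red mark) drops over the brass locating pin, and let it down fully home, flat on the seat, and let go. Do not force it, and leave the tin, the V-block and the bolt standing where they are.

Things in the scene. Friction and masses are not known exactly. Their poses are not given: they have to be found in the camera images.
- hub_grip (a point): Where to grip the loose guide plate (0.36-0.57 kg): steel plate 90 x 90 x 10 mm with a square aluminium hub 36 x 36 mm on its middle, 10 to 65 mm above the underside; an 18 mm bore runs through both. This point lies on the bore axis, 48 mm above the underside; x and y square to the hub's flats, z up along the bore. The plate lies flat on the bench at the start.
- pin_hole (a point): Centre of the plate's one open pin hole, at its underside: a 10.5 mm through hole 33 mm from the bore axis along the plate's +x, beside a red painted mark on the plate's +x edge. The three dark drill bushes on the other sides are blind.
- seat (a point): Centre of the top face of the stand's round aluminium seat disc (100 mm diameter), 24 mm above the bench, where the plate must lie. The disc rides on a rubber cushion and yields 1 mm per 4 N. A fixed vertical steel rod, 16 mm diameter, rises 82 mm above it. x points along the middle of the black arc slot; z up.
- rod_tip (a point): Top end of the rod, on its axis, 82 mm above the seat; the rod's top 10 mm are tapered.
- guide_plate: The whole guide plate; origin on the bore axis at its underside, axes as at hub_grip.
- jig_stand: Fixed stand, green base 130 x 130 x 16 mm; origin under its centre, axes as at seat. A rigid brass pin, 8 mm diameter, 14 mm tall, top 4 mm tapered, stands 33 mm from the rod axis, clamped in the arc slot at an angle within 0.33 rad either side of the stand's +x; that angle is not reported: see or feel it. Off the pin, the plate rests on its top, 14 mm above the seat.
- grease_tin: Bystander: small round tin with a light lid, 64 mm diameter, 40 mm tall, origin at the centre of its underside.
- v_block_small: Bystander: grey steel V-block 44 x 40 x 32 mm, origin at the centre of its underside.
- bolt_m16: Bystander: bolt standing on its head, 26 x 29 mm, 60 mm tall, origin at the centre of its underside.
Not all that is in view belongs to the job. Several things look just like the guide_plate: the one meant starts nearest to the robot's base.

How it is judged:
By the outcome, as a careful person would: the job done as asked, in the order asked, and still so for the second after the job is handed in, with the robot touching nothing.
It also fails if it takes over 72 s, if anything falls off the work surface, if the arm or the gripper's body presses on something with over 40 N, if the wrist force passes 120 N, or if a joint passes its speed limit or range.

## Working session

There is one attempt and no reset: what is moved stays moved. The work goes in short steps, each a Python script; the robot and the scene stay as the last script left them, time stands still between calls to the robot, and variables do not carry over. Pictures are saved under pics/ and viewed, and the job is handed in when it is done.

```bash
ls -la; mkdir -p pics
python3 - <<'E'
from bench import *
import cv2, numpy as np
print(get_clock(), get_position(), get_tool_rot(), grasp_offset if not callable(grasp_offset) else grasp_offset(), get_opening(), get_wrist_force())
for n in ["scene","top","wrist"]:
    im,d=get_image(n); cv2.imwrite(f"pics/{n}0.png",im[:,:,::-1]); np.save(f"pics/{n}0.npy",d)
    print(n,camera_model(n), (d>0).mean())
E
```

```text
total 12
drwxr-xr-x  3 agent agent 4096 Dec  6 12:18 .
drwxr-xr-x 23 root  root  4096 Dec  6 12:18 ..
drwxr-xr-x  2 agent agent 4096 Dec  6 12:18 pics
0.0 [0.1967121  0.64551202 0.40372233] [ 9.89073022e-01 -1.47424172e-01 -5.64424003e-05  8.16393756e-04] 0.1593 0.08780654601329947 [-0.32046896 -0.57977065 -0.74105956]
scene {'fx': 544.5469120742968, 'fy': 544.5469120742968, 'cx': 323.9277276796559, 'cy': 240.94155622085518, 'R': array([[ 0.78404696, -0.62070083,  0.00091354],
       [-0.42246802, -0.53472353, -0.73184118],
       [ 0.45474293,  0.57341191, -0.68147461]]), 't': array([-0.41898591,  0.36622954,  1.07689372])} 0.99603515625
top {'fx': 466.72481260043145, 'fy': 466.72481260043145, 'cx': 326.8662137781639, 'cy': 242.8186449859668, 'R': array([[-0.00776336, -0.99992838,  0.00910902],
       [-0.98814775,  0.00627468, -0.15337751],
       [ 0.15330937, -0.01019178, -0.98812568]]), 't': array([0.08315506, 0.59671215, 1.0357845 ])} 0.9961067708333333
wrist {'fx': 430.3235605173826, 'fy': 430.3235605173826, 'cx': 315.96952993707146, 'cy': 242.69511502640032, 'hand_eye': array([[-3.41407519e-04, -9.61599633e-01, -2.74455880e-01,
         7.34348068e-02],
       [ 9.99999924e-01, -3.80482408e-04,  8.91372801e-05,
        -1.62850288e-04],
       [-1.90140010e-04, -2.74455829e-01,  9.61599689e-01,
         1.96991932e-02],
       [ 0.00000000e+00,  0.00000000e+00,  0.00000000e+00,
         1.00000000e+00]])} 0.9958333333333333
```

View pics/scene0.png

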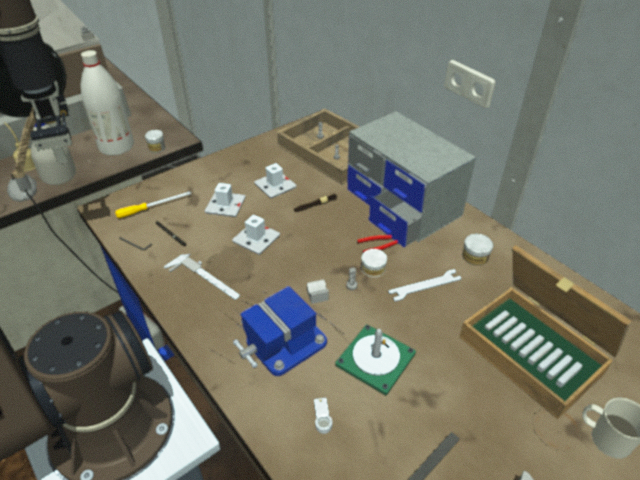

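View pics/top0.png

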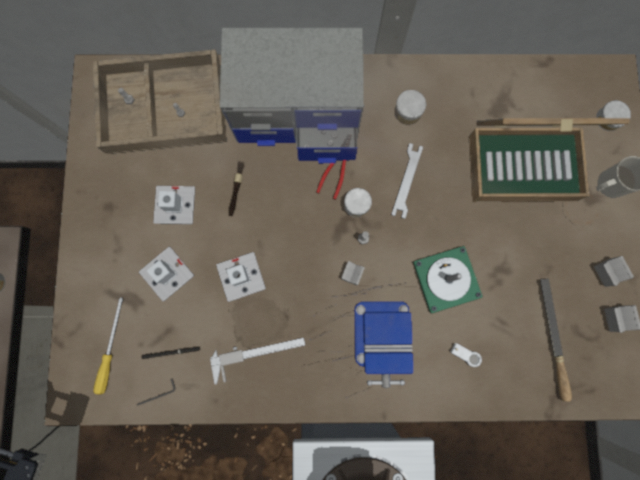

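View pics/wrist0.png

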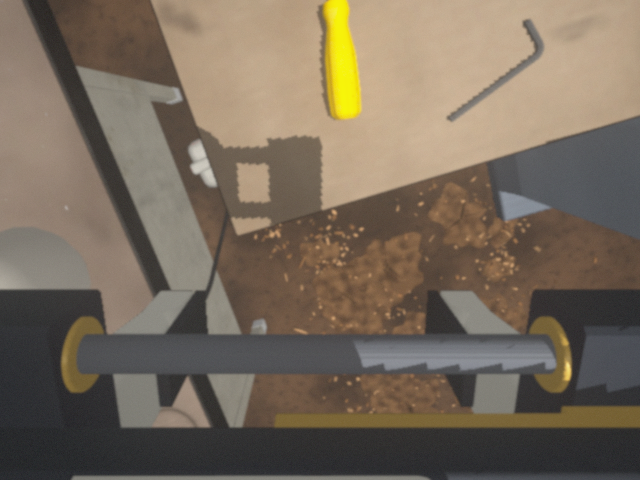

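The top view shows three plates: A (175,203), B (163,273) and C (240,275). The stand is at (449,279), the tin at (358,201), the V-block at (353,272) and the bolt at (363,238). The robot base is at the bottom, near (365,480), so C looks nearest. I'll check this with measured distances.

```bash
cat > h.py <<'E'
from bench import *
import cv2, numpy as np
from scipy.spatial.transform import Rotation as Ro
def cam(name, pos=None, quat=None):
    m=camera_model(name); K=(m['fx'],m['fy'],m['cx'],m['cy'])
    if name=='wrist':
        T=np.eye(4); T[:3,:3]=Ro.from_quat(quat).as_matrix(); T[:3,3]=pos
        C=T@m['hand_eye']; return K,C[:3,:3],C[:3,3]
    R=m['R']; return K,R.T,-R.T@m['t']
def ray(c,uv):
    K,R,o=c; d=np.array([(uv[0]-K[2])/K[0],(uv[1]-K[3])/K[1],1.]); return o,R@d
def onz(c,uv,z):
    o,d=ray(c,uv); return o+d*(z-o[2])/d[2]
def proj(c,X):
    K,R,o=c; p=R.T@(np.asarray(X)-o); return np.array([K[0]*p[0]/p[2]+K[2],K[1]*p[1]/p[2]+K[3]])
def tri(cs,uvs):
    A=np.zeros((3,3));b=np.zeros(3)
    for c,uv in zip(cs,uvs):
        o,d=ray(c,uv); d=d/np.linalg.norm(d); P=np.eye(3)-np.outer(d,d); A+=P;b+=P@o
    X=np.linalg.solve(A,b); return X
def down(yaw): # tool z down, tool y (jaw) axis at world angle yaw
    y=np.array([np.cos(yaw),np.sin(yaw),0]); z=np.array([0,0,-1.]); x=np.cross(y,z)
    return Ro.from_matrix(np.c_[x,y,z]).as_quat()
def snap(name,fn):
    p,q=get_position(),get_tool_rot(); im,d=get_image(name)
    cv2.imwrite(f"pics/{fn}.png",im[:,:,::-1]); np.savez(f"pics/{fn}.npz",d=d,p=p,q=q); return im,d,cam(name,p,q)
E
python3 - <<'E'
from h import *
im=cv2.imread('pics/top0.png')
c=cam('top')
for n,uv,z in [('A',(175,203),.01),('B',(163,273),.01),('C',(240,275),.01),('stand',(449,279),.024),('tin',(358,201),.04),('vb',(353,272),.03),('bolt',(363,238),.06)]:
    X=onz(c,uv,z); print(n,X.round(3),np.hypot(*X[:2]).round(3))
cv2.imwrite('pics/cropC.png',cv2.resize(im[160:310,130:280],None,fx=4,fy=4,interpolation=cv2.INTER_CUBIC))
print(down(0.3), get_joints())
E
```

```text
A [0.703 0.445 0.01 ] 0.832
B [0.533 0.466 0.01 ] 0.708
C [0.527 0.285 0.01 ] 0.599
stand [ 0.513 -0.207  0.024] 0.553
tin [0.698 0.005 0.04 ] 0.698
vb [0.531 0.018 0.03 ] 0.531
bolt [ 0.606 -0.004  0.06 ] 0.606
[0.59349802 0.80483545 0.         0.        ] [ 1.56306666e+00  3.59236903e-01  1.12432945e-02 -2.60481636e-04
 -1.22410749e+00 -2.88089150e-01]
```

View pics/cropC.png

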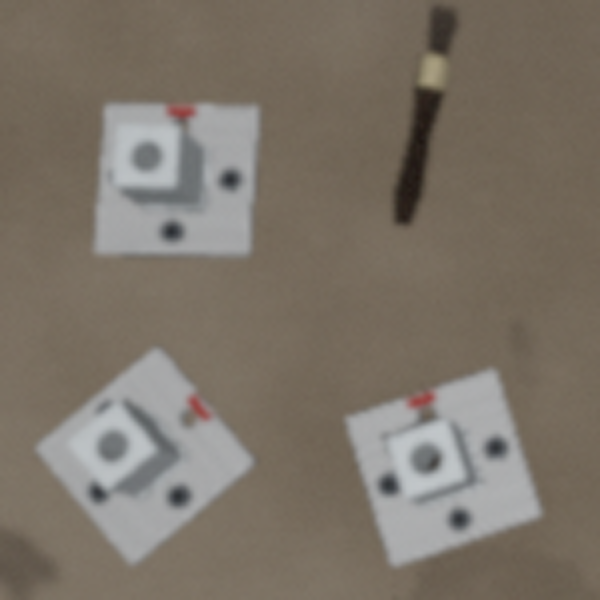

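Plate C is 0.599 m from the base; B is at 0.708 m and A at 0.832 m. So C, at (240,275), is the one meant. The enlarged crop shows its red mark on the top edge at about (421,400). Next I'll look at it from two wrist positions.

Run:
```python
from h import *
q=get_tool_rot(); y=Ro.from_quat(q).as_matrix()[:,1]; print('jaw yaw now',np.arctan2(y[1],y[0]))
for yaw in np.arange(-np.pi,np.pi,np.pi/8):
    for p in [(0.527,0.285,.207),(0.513,-.207,.235)]:
        j=ik(p,down(yaw)); print(round(yaw,2),p, None if j is None else np.round(j,2))
# depth heights around vise
d=np.load('pics/top0.npy');c=cam('top')
K,R,o=c
v,u=np.mgrid[0:480,0:640]
X=o+(np.stack([(u-K[2])/K[0],(v-K[3])/K[1],np.ones_like(u)],-1)*d[...,None])@R.T
r=X[300:385,350:420].reshape(-1,3); r=r[r[:,2]>.03]
print('vise',r.min(0),r.max(0)); 
r=X[20:165,215:370].reshape(-1,3); r=r[r[:,2]>.03]; print('cab',r.min(0),r.max(0))
np.save('pics/topX.npy',X)
```

```text
jaw yaw now -1.8667038977393922
-3.14 (0.527, 0.285, 0.207) [ 0.82  0.43 -0.39  0.   -0.75 -0.82]
-3.14 (0.513, -0.207, 0.235) [-0.03  0.33 -0.47  0.   -0.77  0.03]
-2.75 (0.527, 0.285, 0.207) [ 0.82  0.43 -0.39  0.   -0.75 -0.43]
-2.75 (0.513, -0.207, 0.235) [-0.03  0.33 -0.47  0.   -0.77  0.42]
-2.36 (0.527, 0.285, 0.207) [ 0.82  0.43 -0.39  0.   -0.75 -0.04]
-2.36 (0.513, -0.207, 0.235) [-0.03  0.33 -0.47  0.   -0.77  0.81]
-1.96 (0.527, 0.285, 0.207) [ 0.82  0.43 -0.39  0.   -0.75  0.36]
-1.96 (0.513, -0.207, 0.235) [-0.03  0.33 -0.47  0.   -0.77  1.21]
-1.57 (0.527, 0.285, 0.207) [ 0.82  0.43 -0.39  0.   -0.75  0.75]
-1.57 (0.513, -0.207, 0.235) [-0.03  0.33 -0.47  0.   -0.77  1.6 ]
-1.18 (0.527, 0.285, 0.207) [ 0.82  0.43 -0.39  0.   -0.75  1.14]
-1.18 (0.513, -0.207, 0.235) [-0.03  0.33 -0.47  0.   -0.77  1.99]
-0.79 (0.527, 0.285, 0.207) [ 0.82  0.43 -0.39  0.   -0.75  1.53]
-0.79 (0.513, -0.207, 0.235) [-0.03  0.33 -0.47  0.   -0.77  2.39]
-0.39 (0.527, 0.285, 0.207) [ 0.82  0.43 -0.39  0.   -0.75  1.93]
-0.39 (0.513, -0.207, 0.235) [-0.03  0.33 -0.47  0.   -0.77  2.78]
0.0 
[... 430 characters left out ...]
47  0.   -0.77 -1.93]
1.57 (0.527, 0.285, 0.207) [ 0.82  0.43 -0.39 -0.   -0.75 -2.39]
1.57 (0.513, -0.207, 0.235) [-0.03  0.33 -0.47  0.   -0.77 -1.54]
1.96 (0.527, 0.285, 0.207) [ 0.82  0.43 -0.39  0.   -0.75 -2.  ]
1.96 (0.513, -0.207, 0.235) [-0.03  0.33 -0.47  0.   -0.77 -1.15]
2.36 (0.527, 0.285, 0.207) [ 0.82  0.43 -0.39  0.   -0.75 -1.61]
2.36 (0.513, -0.207, 0.235) [-0.03  0.33 -0.47  0.   -0.77 -0.76]
2.75 (0.527, 0.285, 0.207) [ 0.82  0.43 -0.39  0.   -0.75 -1.21]
2.75 (0.513, -0.207, 0.235) [-0.03  0.33 -0.47  0.   -0.77 -0.36]
vise [ 0.28053409 -0.09774287  0.03010378] [0.44502955 0.08996141 1.11425004]
cab [ 0.43148986 -0.03146882  0.03001096] [1.12030388 0.35611046 1.11425004]
```

Run:
```python
from h import *
print(get_clock())
move_pose([0.49,0.245,0.36],down(-1.27)); snap('wrist','w1'); print(get_clock())
move_straight([0.53,0.325,0.36],max_speed=.15); snap('wrist','w2'); print(get_clock(),get_position())
```

```text
0.15
2.0083
2.8083 [0.52960693 0.32445681 0.35985857]
```

View pics/w1.png

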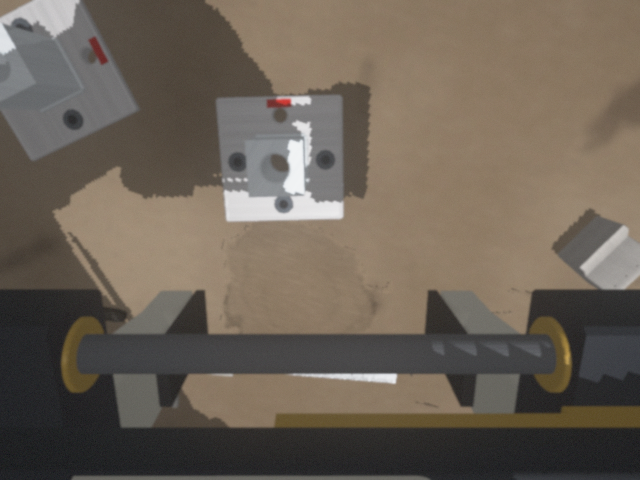

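View pics/w2.png

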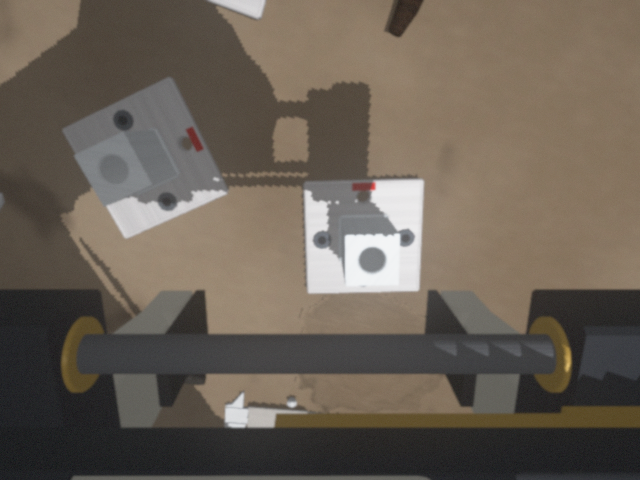

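Run:
```python
from h import *
out=[]
for f,(x0,y0,x1,y1) in [('w1',(195,75,385,240)),('w2',(285,160,445,305))]:
    im=cv2.imread(f'pics/{f}.png'); z=np.load(f'pics/{f}.npz'); c=cam('wrist',z['p'],z['q'])
    cr=im[y0:y1,x0:x1]; hsv=cv2.cvtColor(cr,cv2.COLOR_BGR2HSV)
    red=((hsv[...,0]<8)|(hsv[...,0]>172))&(hsv[...,1]>130)
    m=((hsv[...,1]<45)&(hsv[...,2]>85))|red
    m=cv2.morphologyEx(m.astype(np.uint8),cv2.MORPH_OPEN,np.ones((3,3)))
    m=cv2.morphologyEx(m,cv2.MORPH_CLOSE,np.ones((9,9)))
    cs,_=cv2.findContours(m,cv2.RETR_EXTERNAL,cv2.CHAIN_APPROX_NONE)
    ct=max(cs,key=cv2.contourArea); h=cv2.convexHull(ct)
    q=cv2.approxPolyDP(h,6,True)[:,0]+[x0,y0]; print(f,'quad',q.tolist())
    rr=np.argwhere(red); print(' red',rr.mean(0)[::-1]+[x0,y0],len(rr))
    vis=cr.copy(); cv2.drawContours(vis,[h],-1,(0,255,0),1)
    print(' world z=.01',[onz(c,p,.01).round(4).tolist() for p in q])
    out.append(cv2.resize(vis,(400,int(400*cr.shape[0]/cr.shape[1])),interpolation=cv2.INTER_CUBIC))
H=max(o.shape[0] for o in out)
cv2.imwrite('pics/quad.png',np.hstack([cv2.copyMakeBorder(o,0,H-o.shape[0],0,0,0) for o in out]))
```

```text
w1 quad [[340, 94], [343, 217], [226, 221], [215, 99]]
 red [279.02439024 102.61788618] 123
 world z=.01 [[0.5827, 0.2566, 0.01], [0.4965, 0.2259, 0.01], [0.4661, 0.3129, 0.01], [0.5524, 0.3426, 0.01]]
w2 quad [[424, 180], [418, 291], [306, 291], [305, 180]]
 red [371.66666667 186.16666667] 18
 world z=.01 [[0.5818, 0.2547, 0.01], [0.4949, 0.2263, 0.01], [0.4676, 0.3145, 0.01], [0.5548, 0.3417, 0.01]]
```

View pics/quad.png

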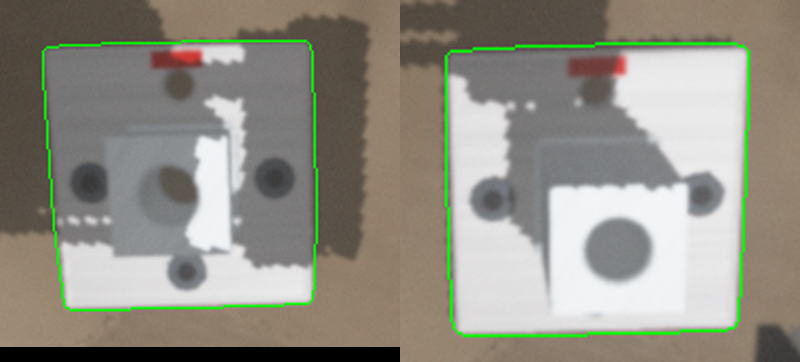

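Run:
```python
from h import *
cs=[]
for f in ('w1','w2'):
    z=np.load(f'pics/{f}.npz'); cs.append(cam('wrist',z['p'],z['q']))
print('bore top',tri(cs,[(275,167.6),(372.2,259.6)]))
# hub top corners: w1 TL(108,137) TR(230,135) BR(231,250) BL(112,255) (right tile px); w2
a=lambda x,y:(195+x*.475,75+y*.475); b=lambda x,y:(285+(x-400)*.4,160+y*.4)
P=[tri(cs,[a(*p),b(*q)]) for p,q in [((107,137),(549,187)),((230,134),(687,186)),((231,251),(684,312)),((112,256),(550,317))]]
print(np.round(P,4)); print(np.mean(P,0))
print('pinhole',tri(cs,[a(179,85),b(596,91)]),'plate corner',tri(cs,[(226,221),(306,291)]),tri(cs,[(340,94),(424,180)]))
# depth check
for f,(u,v) in (('w1',(290,190)),('w2',(355,280)),('w1',(300,205)),('w2',(330,280))):
    z=np.load(f'pics/{f}.npz'); c=cam('wrist',z['p'],z['q']); o,d=ray(c,(u,v)); print(f,(u,v),(o+d*z['d'][v,u]).round(4))
```

```text
bore top [0.52476356 0.2841073  0.06561359]
[[0.5352 0.3066 0.0625]
 [0.5468 0.2718 0.064 ]
 [0.5141 0.2615 0.0679]
 [0.5018 0.2956 0.0675]]
[0.52447825 0.28387294 0.06546028]
pinhole [0.55548918 0.2943931  0.0065772 ] plate corner [0.46419562 0.31383721 0.00216513] [0.58217271 0.25687666 0.0177741 ]
w1 (290, 190) [0.514  0.271  0.0661]
w2 (355, 280) [0.5071 0.2903 0.0647]
w1 (300, 205) [0.4955 0.2609 0.0092]
w2 (330, 280) [0.4829 0.2986 0.0107]
```

The plate is at (0.5245, 0.2842) with yaw about 0.32. Its hub top measures 0.0655, which agrees with the given 65 mm. Before grasping I'll survey the stand from two wrist positions.

Run:
```python
from h import *
move_pose([0.46,-0.25,0.36],down(-1.57)); snap('wrist','s1'); print(get_clock())
move_straight([0.52,-0.17,0.36],max_speed=.15); snap('wrist','s2'); print(get_clock(),get_position())
for f in('s1','s2'):
    im=cv2.imread(f'pics/{f}.png');
```

```text
4.9417
5.8083 [ 0.51956669 -0.1703754   0.35994162]
```

View pics/s1.png

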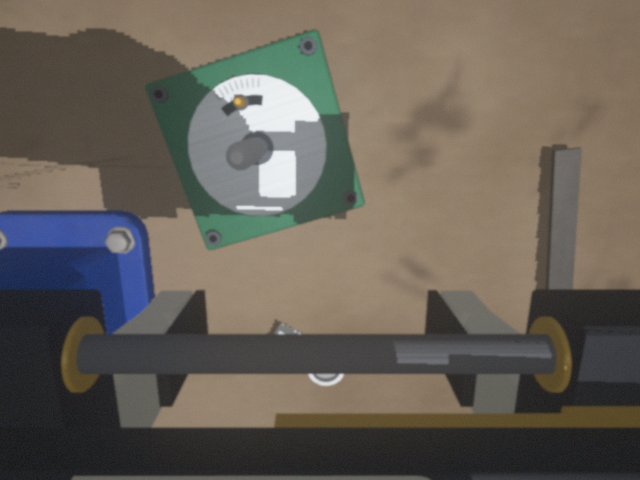

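View pics/s2.png

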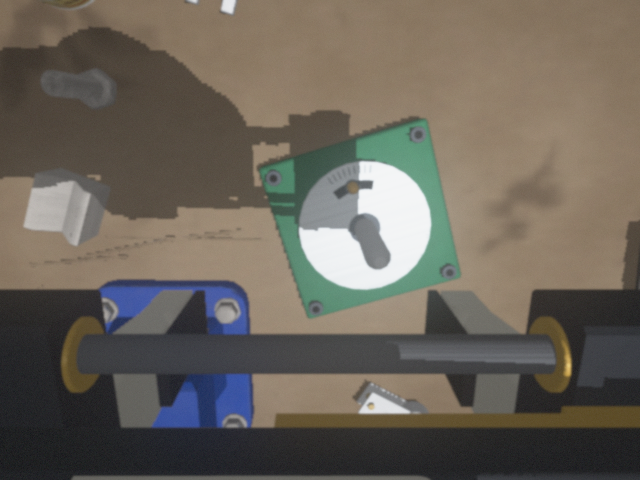

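Run:
```python
from h import *
o=[]
for f,x,y in(('s1',180,65),('s2',290,150)):
    im=cv2.imread(f'pics/{f}.png')[y:y+160,x:x+160]; o.append(cv2.resize(im,(400,400),interpolation=cv2.INTER_CUBIC)) 
cv2.imwrite('pics/sc.png',np.hstack(o))
for f,(x0,y0,x1,y1) in [('s1',(140,20,370,255)),('s2',(250,110,470,325))]:
    im=cv2.imread(f'pics/{f}.png'); z=np.load(f'pics/{f}.npz'); c=cam('wrist',z['p'],z['q'])
    hsv=cv2.cvtColor(im[y0:y1,x0:x1],cv2.COLOR_BGR2HSV)
    m=((hsv[...,0]>60)&(hsv[...,0]<90)&(hsv[...,1]>80)).astype(np.uint8)
    cs,_=cv2.findContours(m,cv2.RETR_EXTERNAL,cv2.CHAIN_APPROX_NONE); ct=np.vstack([k for k in cs if len(k)>40])
    q=cv2.approxPolyDP(cv2.convexHull(ct),10,True)[:,0]+[x0,y0]
    W=np.array([onz(c,p,.016) for p in q]); print(f,q.tolist(),W.round(4).tolist(),W.mean(0))
    if len(W)==4:
        for i in range(4): e=W[(i+1)%4]-W[i]; print(np.hypot(*e[:2]).round(4),np.arctan2(e[1],e[0]).round(4))
    # disc: filled inside hull, low saturation
    hm=np.zeros(m.shape,np.uint8); cv2.fillConvexPoly(hm,cv2.convexHull(ct),1)
    hm=cv2.erode(hm,np.ones((15,15)))
    w=((hsv[...,1]<70)&(hsv[...,2]>70)&(hm>0)).astype(np.uint8)
    cs,_=cv2.findContours(w,cv2.RETR_EXTERNAL,cv2.CHAIN_APPROX_NONE); k=max(cs,key=cv2.contourArea)
    e=cv2.fitEllipse(cv2.convexHull(k)); ce=np.array(e[0])+[x0,y0]; print('ell',ce,e[1],onz(c,ce,.024))
    # brass
    b=(hsv[...,0]>8)&(hsv[...,0]<25)&(hsv[...,1]>130)&(hm>0); n,l,st,cen=cv2.connectedComponentsWithStats(b.astype(np.uint8))
    for i in range(1,n):
        if st[i,4]>8: print('brass',cen[i]+[x0,y0],st[i], onz(c,cen[i]+[x0,y0],.036))
```

```text
s1 [[362, 203], [217, 246], [154, 105], [192, 70], [316, 31]] [[0.473, -0.2843, 0.016], [0.4387, -0.1715, 0.016], [0.5441, -0.1327, 0.016], [0.5676, -0.1618, 0.016], [0.5928, -0.249, 0.016]] [ 0.52325411 -0.19987456  0.016     ]
ell [262.14354706 148.34010315] (144.42242431640625, 186.2594757080078) [ 0.51428893 -0.21037752  0.024     ]
brass [237.35294118 101.08823529] [95 78  6  7 34] [ 0.54610597 -0.19619894  0.036     ]
s2 [[457, 267], [327, 312], [306, 307], [260, 171], [424, 120]] [[0.4804, -0.2821, 0.016], [0.4413, -0.1789, 0.016], [0.4458, -0.1617, 0.016], [0.5562, -0.1279, 0.016], [0.593, -0.248, 0.016]] [ 0.50333716 -0.19971431  0.016     ]
ell [355.6962204  218.80992126] (134.66627502441406, 157.05816650390625) [ 0.52148278 -0.19966091  0.024     ]
```

View pics/sc.png

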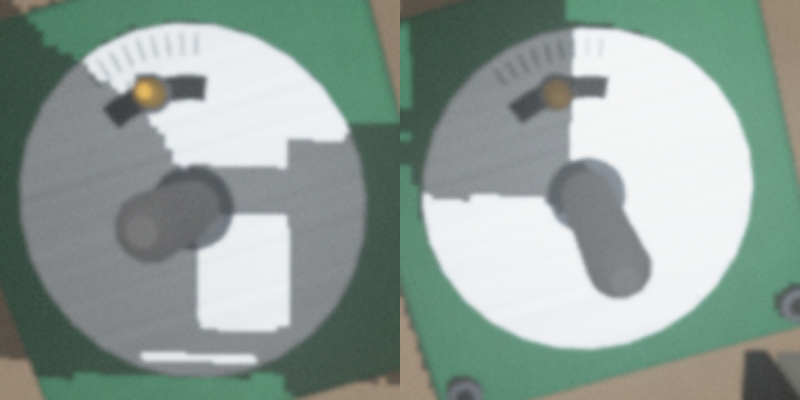

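Run:
```python
from h import *
cs=[]
for f in ('s1','s2'):
    z=np.load(f'pics/{f}.npz'); cs.append(cam('wrist',z['p'],z['q']))
a=lambda x,y:(180+x*.4,65+y*.4); b=lambda x,y:(290+(x-400)*.4,150+y*.4)
T=lambda p,q:tri(cs,[p,q]).round(4)
D=T(a(193,200),b(587,187)); print('disc',D,[onz(c,p,.024).round(4) for c,p in zip(cs,[a(193,200),b(587,187)])])
R=T(a(142,232),b(624,274)); print('rodtip',R,[onz(c,p,.106).round(4) for c,p in zip(cs,[a(142,232),b(624,274)])])
P=T(a(147,91),b(557,92)); print('pin',P,[onz(c,p,.037).round(4) for c,p in zip(cs,[a(147,91),b(557,92)])])
sc=[T(p,q) for p,q in [((160,93),(273,178)),((308,45),(418,135)),((351,198),(449,271)),((213,238),(316,308))]]
print('screws',sc,np.mean(sc,0))
for i in range(4): e=sc[(i+1)%4]-sc[i]; print(np.hypot(*e[:2]),np.arctan2(e[1],e[0]), 'mod',(np.arctan2(e[1],e[0])+np.pi/4)%(np.pi/2)-np.pi/4)
L=T(a(115,114),b(518,112)); Rr=T(a(204,88),b(605,86)); print('slot',L,Rr)
for n,X in(('pin',P),('L',L),('R',Rr)):
    for C in (R,D): v=X-C; print(n,np.arctan2(v[1],v[0]),np.hypot(v[0],v[1]))
```

```text
disc [ 0.5166 -0.2068  0.0229] [array([ 0.5166, -0.2069,  0.024 ]), array([ 0.5169, -0.2067,  0.024 ])]
rodtip [ 0.5146 -0.2064  0.1026] [array([ 0.5144, -0.2067,  0.106 ]), array([ 0.5162, -0.2062,  0.106 ])]
pin [ 0.5463 -0.1963  0.0299] [array([ 0.5459, -0.1973,  0.037 ]), array([ 0.5476, -0.1958,  0.037 ])]
screws [array([ 0.5517, -0.138 ,  0.0178]), array([ 0.5829, -0.2434,  0.0211]), array([ 0.477 , -0.2759,  0.0162]), array([ 0.4463, -0.1698,  0.0195])] [ 0.514475 -0.206775  0.01865 ]
0.10992088063693813 -1.2829993277581584 mod 0.28779699903673817
0.11077481663266249 -2.8438237942174354 mod 0.29776885937235775
0.11045225212733326 1.8524537645001478 mod 0.2816574377052512
0.11009268822224298 0.2930228276504126 mod 0.29302282765041254
slot [ 0.54   -0.1857  0.0242] [ 0.5473 -0.211   0.0233]
pin 0.308443355147907 0.033270106702564146
pin 0.3398208764228662 0.03150142853903619
L 0.6837969386933811 0.03276659884699668
L 0.7337587202844476 0.031508252887140605
R -0.1397557302538932 0.0330219623886892
R -0.13596376046949166 0.030985964564621892
```

Rod axis is near (0.5155, -0.2066), stand yaw about 0.29, and pin direction about 0.32 rad in world. I'll take one closer look at the rod tip and pin to tighten both.

```bash
python3 - <<'E'
from h import *
tx=np.array([np.cos(.32),np.sin(.32),0]); r=np.array([.5155,-.2066,0])
p=r-0.03*tx; p[2]=.32
move_pose(p,down(.32-np.pi/2)); im,d,c=snap('wrist','s3'); print(get_clock(),get_position(),proj(c,[.5155,-.2066,.106]))
E
python3 - <<'E'
import cv2; im=cv2.imread('pics/s3.png'); cv2.imwrite('pics/s3c.png',cv2.resize(im[40:290,200:440],None,fx=2.4,fy=2.4,interpolation=cv2.INTER_CUBIC))
E
```

```text
6.3333 [ 0.48698243 -0.21662986  0.32047835] [315.04525217 215.80722088]
```

View pics/s3c.png

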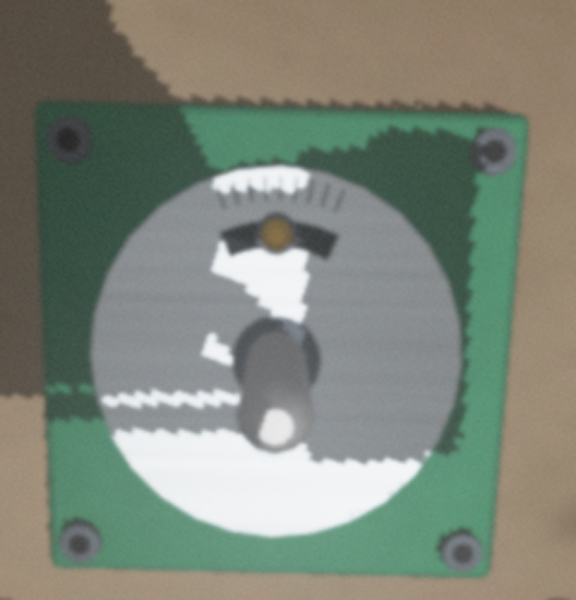

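Run:
```python
from h import *
z=np.load('pics/s3.npz'); c=cam('wrist',z['p'],z['q'])
f=lambda x,y:(200+x/2.4,40+y/2.4)
R=onz(c,f(276,427),.106);D=onz(c,f(276.5,350),.024);P=onz(c,f(277,233),.038)
print(R,D,P)
for C in(R,D): v=P-C; print(np.arctan2(v[1],v[0]),np.hypot(v[0],v[1]))
```

```text
[ 0.51454719 -0.20688968  0.106     ] [ 0.51710337 -0.2060042   0.024     ] [ 0.54662449 -0.19649956  0.038     ]
0.3132445749414359 0.033718067447048194
0.31148025482838304 0.0310134555834652
```

Pin direction refines to 0.312 rad and the rod axis to about (0.5148, -0.2068). Now I'll grasp the hub.

Run:
```python
from h import *
q=down(.32-np.pi/2)
move_pose([.5247,.2842,.32],q); move_straight([.5247,.2842,.2078],max_speed=.12)
print('pre',get_position(),get_wrist_force(),get_clock())
set_gripper(0.03,40); print(get_opening(),get_position(),get_wrist_force(),get_moment())
move_straight([.5247,.2842,.2478],max_speed=.08); pause(.2)
print(get_opening(),get_wrist_force(),get_moment(),get_clock())
snap('wrist','g1');snap('top','g1t');snap('scene','g1s')
im=cv2.imread('pics/g1s.png')[150:300,150:350]; im2=cv2.imread('pics/g1.png')
cv2.imwrite('pics/g1c.png',np.hstack([cv2.resize(im,(400,300),interpolation=cv2.INTER_CUBIC),cv2.resize(im2,(400,300))]))
```

```text
pre [0.52501928 0.28440325 0.2084982 ] [-0.316972    0.23570184 -0.12396168] 9.2417
0.03581015830309249 [0.52468886 0.28415155 0.20780156] [0.27669105 0.18488223 0.45946223] [-0.1346675   0.06405579  0.03961931]
0.035979181438576584 [-0.44684908 -0.07235985 -3.17519515] [-0.0378921  -0.00419202 -0.02506787] 10.9667
```

View pics/g1c.png

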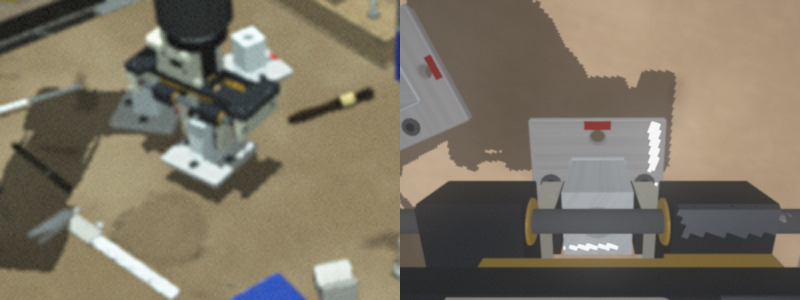

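Run:
```python
from h import *
im=cv2.imread('pics/g1.png'); cv2.imwrite('pics/g1d.png',cv2.resize(im[170:330,180:450],None,fx=2.8,fy=2.8,interpolation=cv2.INTER_CUBIC))
m=camera_model('wrist'); print(cam('wrist',[0,0,0],[0,0,0,1])[2])
```

```text
[ 0.07361448 -0.00040229  0.01969951]
```

View pics/g1d.png

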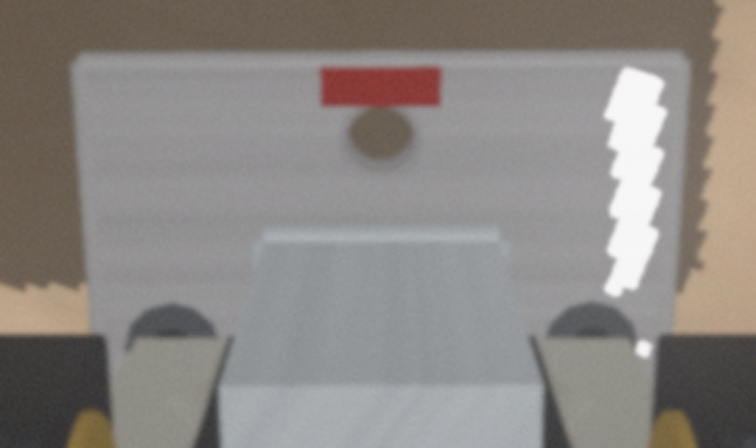

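Run:
```python
from h import *
c=cam('wrist',[0,0,0],[0,0,0,1]); f=lambda x,y:(180+x/2.8,170+y/2.8)
for n,p,z in [('topL',(78,67),.1973),('topR',(685,67),.1973),('botL',(76,53),.2073),('botR',(687,53),.2073),('hole',(381,131),.1973),('hubtopL',(224,386),.1423),('hubtopR',(540,386),.1423),('hubbaseL',(262,238),.1973),('hubbaseR',(502,238),.1973)]:
    print(n,onz(c,f(*p),z).round(4))
```

```text
topL [ 0.044  -0.0454  0.1973]
topR [0.044  0.0448 0.1973]
botL [ 0.0446 -0.0481  0.2073]
botR [0.0445 0.0475 0.2073]
hole [ 0.0343 -0.0004  0.1973]
hubtopL [ 0.0176 -0.0178  0.1423]
hubtopR [0.0176 0.0172 0.1423]
hubbaseL [ 0.0174 -0.0188  0.1973]
hubbaseR [0.0174 0.0183 0.1973]
```

The plate is level and centred in the jaws: the bore sits within 0.5 mm of the tool axis. I'll carry it over the rod with a deliberate yaw offset and lower it while watching the forces.

```bash
cat >> h.py <<'E'
RX=np.array([.5150,-.2067])
def F(n=3):
    a=[]
    for _ in range(n): a.append(get_wrist_force()); pause(.01)
    return np.mean(a,0)
U=.2073
E
python3 - <<'E'
from h import *
yaw=.17-np.pi/2
move_straight([.5247,.2842,.35],max_speed=.15)
move_pose([RX[0],RX[1],.35],down(yaw)); pause(.3)
f0=F(8); np.save('f0.npy',f0); print('base',f0,get_moment(),get_clock(),get_position(),get_opening())
snap('scene','a1'); im,d,c=snap('wrist','a2')
zs=[.112,.106,.103,.100,.097,.094,.09]
for z in zs:
    move_straight([RX[0],RX[1],z+U],max_speed=.03); f=F(4)-f0; print(z,f.round(2),get_moment().round(2),get_position().round(4))
    if np.abs(f).max()>5: print('STOP');break
print(get_clock())
E
python3 -c "
import cv2,numpy as np
a=cv2.imread('pics/a1.png')[200:420,260:460];b=cv2.imread('pics/a2.png')
cv2.imwrite('pics/a.png',np.hstack([cv2.resize(a,(400,440)),cv2.resize(b,(400,440))]))"
```

```text
base [ 0.07523297  0.11370552 -4.21057034] [-0.0677691  -0.02701362 -0.04749999] 14.1 [ 0.51515259 -0.20636041  0.34997719] 0.035384847765849416
0.112 [-0.15 -0.13 -0.28] [-0.02 -0.07  0.03] [ 0.5151 -0.2067  0.3195]
0.106 [0.16 0.08 0.11] [-0.    0.02 -0.04] [ 0.515  -0.2067  0.3131]
0.103 [-0.24 -0.13  0.17] [-0.03 -0.04  0.03] [ 0.515  -0.2067  0.3102]
0.1 [ 0.15 -0.   -0.13] [-0.07 -0.   -0.05] [ 0.5149 -0.2067  0.3072]
0.097 [-0.   -0.66  0.03] [-0.04 -0.02 -0.02] [ 0.515  -0.2067  0.3041]
0.094 [-0.38 -0.39 -0.09] [-0.03  0.01  0.04] [ 0.515  -0.2067  0.3012]
0.09 [ 0.05 -0.12  0.11] [-0.05 -0.04 -0.01] [ 0.5149 -0.2067  0.2971]
17.2417
```

View pics/a.png

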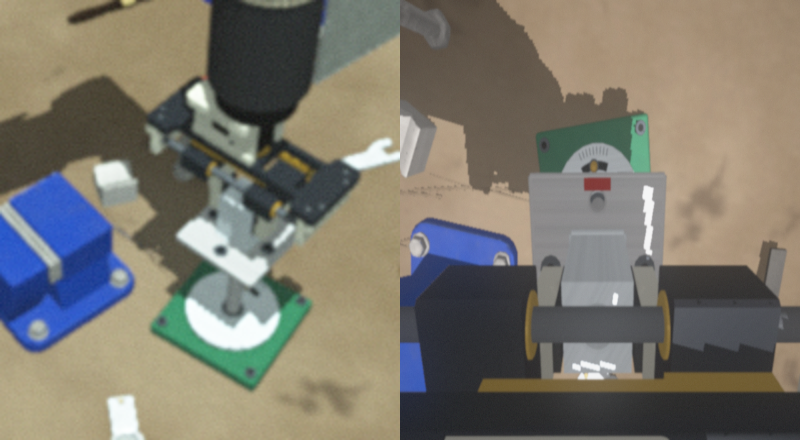

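The plate is on the rod with almost no contact force. The wrist view before descent also shows the pin just beyond the plate edge. I'll lower to just above the pin, then turn.

Run:
```python
from h import *
f0=np.load('f0.npy'); yaw=.17-np.pi/2
ok=True
for z in np.arange(.078,.041,-.012).tolist()+[.0405,.0385,.0375,.0365]:
    move_straight([RX[0],RX[1],z+U],max_speed=.04); f=F(4)-f0; print(round(z,4),f.round(2),get_moment().round(2),get_position().round(4))
    if np.abs(f).max()>4: print('STOP');break
print(get_clock(),get_opening())
```

```text
0.078 [ 0.04 -0.08  0.47] [ 0.   -0.01  0.02] [ 0.515  -0.2067  0.2851]
0.066 [ 0.16 -0.2  -0.42] [-0.08 -0.01 -0.03] [ 0.515  -0.2067  0.2731]
0.054 [ 0.22 -0.13  0.27] [-0.08 -0.03  0.01] [ 0.515  -0.2067  0.2611]
0.042 [-0.13  0.12  0.21] [-0.08 -0.05  0.  ] [ 0.515  -0.2067  0.2491]
0.0405 [-0.24 -0.25  0.11] [-0.06 -0.06 -0.05] [ 0.515  -0.2067  0.2478]
0.0385 [-0.05 -0.12  0.32] [-0.02 -0.03  0.01] [ 0.515  -0.2067  0.2458]
0.0375 [-1.17  0.24  3.28] [0.1  0.27 0.  ] [ 0.5151 -0.2067  0.2451]
0.0365 [-2.61  1.24  9.64] [0.38 0.76 0.07] [ 0.5152 -0.2068  0.2444]
STOP
20.3083 0.035853131035246406
```

Pin contact came at an underside height of 38 mm, matching 24 + 14 mm. I'll ease off to a light touch and turn until the force drops.

Run:
```python
from h import *
f0=np.load('f0.npy')
for a in [.17,.20,.23,.25,.27,.29,.31,.33]:
    move_straight([RX[0],RX[1],.0376+U],down(a-np.pi/2),max_speed=.03); f=F(5)-f0; print(a,f.round(2),get_moment().round(2),get_position()[2].round(4))
    if np.abs(f).max()>8: print('STOP');break
print(get_clock(),get_opening())
```

```text
0.17 [-0.81  0.72  4.62] [0.16 0.15 0.01] 0.2449
0.2 [0.09 0.87 0.8 ] [ 0.26 -0.13  0.04] 0.2444
0.23 [-0.14 -0.24 -0.18] [-0.07  0.03 -0.04] 0.2446
0.25 [-0.51 -0.21 -0.07] [-0.1  -0.04  0.04] 0.2449
0.27 [-0.31  0.48 -0.09] [-0.06 -0.01 -0.01] 0.2449
0.29 [ 0.16  0.17 -0.42] [-0.05 -0.04  0.  ] 0.2449
0.31 [-0.35 -0.14  0.07] [-0.08  0.03 -0.02] 0.2449
0.33 [-0.11 -0.04  0.03] [-0.04 -0.   -0.  ] 0.2449
22.6417 0.03577480948790034
```

Run:
```python
from h import *
f0=np.load('f0.npy'); q=down(.312-np.pi/2)
for z in [.0376,.036,.034,.032,.030,.028,.026,.025,.0242]:
    move_straight([RX[0],RX[1],z+U],q,max_speed=.03); f=F(5)-f0; print(z,f.round(2),get_moment().round(2),get_position().round(4))
    if np.abs(f).max()>4: print('STOP');break
print(get_clock(),get_opening())
```

```text
0.0376 [-0.48  0.04 -0.16] [-0.09 -0.01 -0.  ] [ 0.515  -0.2067  0.2449]
0.036 [-0.02 -0.63 -0.03] [-0.06 -0.04 -0.05] [ 0.5149 -0.2067  0.2432]
0.034 [-0.02 -0.22 -0.15] [-0.09  0.02  0.07] [ 0.5149 -0.2067  0.2412]
0.032 [ 0.2  -0.02  0.2 ] [-0.04  0.08 -0.02] [ 0.515  -0.2067  0.2392]
0.03 [-0.64 -0.01 -0.16] [-0.05 -0.04 -0.03] [ 0.515  -0.2067  0.2372]
0.028 [ 0.03  0.09 -0.29] [-0.01 -0.07  0.02] [ 0.515  -0.2067  0.2352]
0.026 [-0.43  0.04  0.02] [-0.07  0.02 -0.04] [ 0.515  -0.2067  0.2332]
0.025 [-0.06  0.1  -0.41] [-0.05  0.02  0.04] [ 0.515  -0.2067  0.2323]
0.0242 [-0.22 -0.24  0.28] [-0.09 -0.1  -0.01] [ 0.5151 -0.2067  0.2316]
25.2667 0.03595784110536941
```

The plate went over the pin with no force. Now I'll feel for the seat until it carries the plate's weight, then release.

Run:
```python
from h import *
f0=np.load('f0.npy'); q=down(.312-np.pi/2)
for z in [.0238,.0234,.0230,.0226,.0222]:
    move_straight([RX[0],RX[1],z+U],q,max_speed=.02); f=F(6)-f0; print(z,f.round(2),get_moment().round(2),get_position().round(4))
    if f[2]>3.6: print('seated');break
print(get_clock(),get_opening())
snap('scene','b1')
```

```text
0.0238 [ 0.07 -0.    1.54] [ 0.03 -0.   -0.02] [ 0.5151 -0.2067  0.2312]
0.0234 [ 0.02 -0.16  3.25] [ 0.1   0.1  -0.01] [ 0.5151 -0.2067  0.2309]
0.023 [-0.55  0.51  4.57] [ 0.16  0.21 -0.03] [ 0.5151 -0.2067  0.2305]
seated
26.1667 0.035708981707597766
```

Run:
```python
from h import *
q=down(.312-np.pi/2)
set_gripper(.065); pause(.2); print(get_opening(),F(4),get_clock())
p=get_position(); move_straight([p[0],p[1],.36],q,max_speed=.12); print(F(4))
tx=np.array([np.cos(.312),np.sin(.312)])
move_straight([p[0]-.06*tx[0],p[1]-.06*tx[1],.36],q,max_speed=.12); snap('wrist','c1'); snap('scene','c2'); print(get_clock())
a=cv2.imread('pics/c1.png')[60:290,180:460];b=cv2.imread('pics/c2.png')[220:420,260:460]
cv2.imwrite('pics/c.png',np.hstack([cv2.resize(a,(420,345),interpolation=cv2.INTER_CUBIC),cv2.resize(b,(345,345),interpolation=cv2.INTER_CUBIC)]))
```

```text
0.06538735038241411 [-0.02330665  0.20267196  0.04379102] 27.1667
[ 0.06648494 -0.04422956 -0.38900376]
29.1833
```

View pics/c.png

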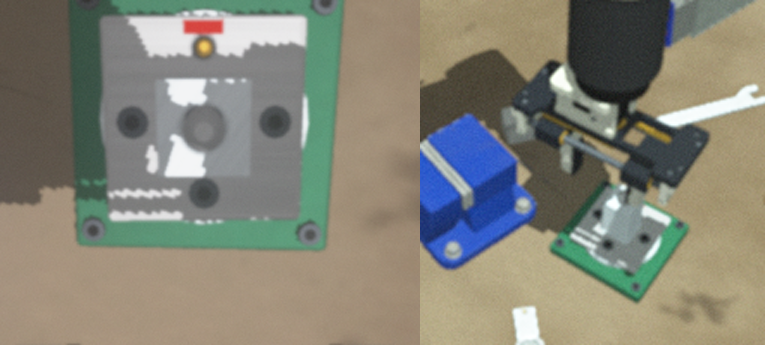

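The brass pin shows in the pin hole beside the red mark, at crop (204,47). Next I'll check that the plate is level and at the right height, and that the bystanders haven't moved.

Run:
```python
from h import *
z=np.load('pics/c1.npz'); c=cam('wrist',z['p'],z['q'])
for n,(x,y) in dict(fl=(120,30),fr=(295,30),bl=(115,205),br=(290,205),l=(115,160),r=(290,160)).items():
    u,v=int(180+x/1.5),int(60+y/1.5); o,d=ray(c,(u,v)); print(n,(o+d*np.median(z['d'][v-2:v+3,u-2:u+3])).round(4))
move_pose([.45,.28,.40],down(-1.57)); snap('top','e1')
a=cv2.imread('pics/top0.png');b=cv2.imread('pics/e1.png')
df=cv2.absdiff(a,b).max(2)[150:300,320:420]; print('bystander region changed px',(df>60).sum())
cv2.imwrite('pics/e.png',np.hstack([cv2.resize(k[160:320,320:490],(400,376),interpolation=cv2.INTER_CUBIC) for k in(a,b)])); print(get_clock())
```

```text
fl [ 0.5413 -0.1587  0.033 ]
fr [ 0.5651 -0.2328  0.0331]
bl [ 0.4648 -0.1773  0.033 ]
br [ 0.4907 -0.2576  0.033 ]
l [ 0.4855 -0.1715  0.0331]
r [ 0.5108 -0.2504  0.0328]
bystander region changed px 0
31.075
```

View pics/e.png

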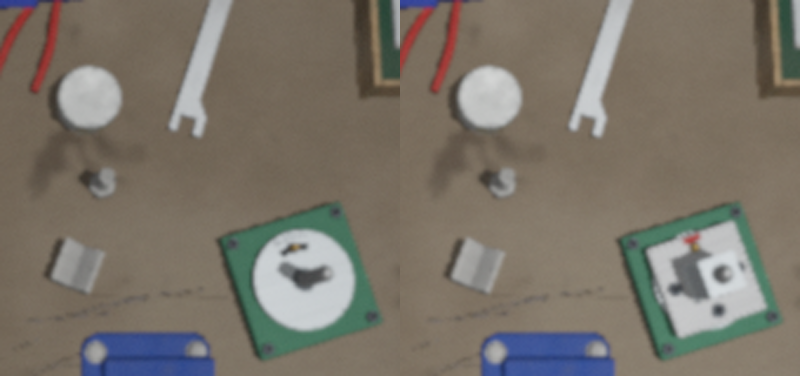

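The before and after top views match for the tin, bolt and V-block. The plate top is at 33.0 mm at all six points checked, which is 24 + 10 mm less about 1 mm of cushion sag. It is level and fully home, so I'm handing the job in.

Run:
```python
from bench import *
close_job(); print(get_clock())
```

```text
the job is handed in; nothing more can be done
the job is handed in; nothing more can be done
```

The guide plate is fully home on the stand, with its pin hole over the brass pin and the gripper let go. I handed the job in at about 31 s.

**What I did:** I picked the plate nearest the base (0.60 m; the two look-alikes were at 0.71 m and 0.83 m) and gripped it by the hub. I lowered it level over the rod with almost no contact force and felt the pin top at 38 mm, as expected. One step went further than intended there and pressed on the pin with about 10 N, so I eased off. Turning it lightly, the force fell away by about 0.23 rad. I let it down at 0.31 rad, where I had seen the pin, until the seat carried its weight, then released it.

**Last checks:**
- **Seating:** the plate top is at 33 mm (±0.2 mm) at six points, which is level and allows for about 1 mm of cushion sag.
- **Pin:** it is visible in the hole beside the red mark.
- **Bystanders:** the tin, V-block and bolt show no change between the before and after top views.
- **Disagreement:** my camera estimates of the rod axis differed by up to 2.7 mm (rod tip against disc centre). I went with the rod tip, and the force-free descent bore that out.

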